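# Change the disc pack of the coolant pressure filter

### The arm

A 6-joint arm with a two-finger parallel gripper is mounted at the origin on the work surface. World frame = base frame: x ahead of the robot, y to its left, z up, the work surface at z = 0. Lengths are in m, angles in rad, forces in N, time in s.
With the tool pointing down it reaches from about 0.3 to 0.825 m from the base axis. Payload 5.4 kg.
Tool frame: the origin (TCP) lies at the very end of the fingers, on their centre line; the grasp point (between the pads) lies 19 mm behind it; z points along the fingers, y is the line along which they close (so a half turn about z gives the same grasp; the last joint's range is limited). The gripper opens to 92 mm and grips with 3 to 60 N. Pads are 20 mm wide; open, the fingers measure 128 mm over their backs; the gripper's body (75 mm by 189 mm) begins 69 mm behind the grasp point.
Start: joints at [-1.433, 0.158, 1.597, -0, 1.386, -0.21], TCP at [0.196, -0.541, 0.215] pointing down, gripper open.
Joint ranges: [-2.91, 2.91], [-0.94, 2.29], [0.18, 2.7], [-1.29, 4.43], [0.17, 2.64], [-3, 3]. Speed limits (rad/s): [2.57, 2.57, 3.14, 3.14, 3.14, 3.14].

### API

Orientations are given as a rotation vector (axis times angle).
In Python, from workcell import bot gives the robot as it stands. Calls block until the motion is done:
- bot.goto(position, orientation): joint-space move of the TCP to a pose.
- bot.line_to(position, rot=None, max_speed=0.15): straight line of the TCP; rot=None keeps the orientation; max_speed is the mean speed in m/s.
- bot.set_joints(angles): joint-space move.
- bot.set_gripper(opening, newtons=None): opening from 0.0 (shut) to 1.0 (fully open); newtons is the grip in N (None keeps the last); returns when the fingers have stopped.
- bot.hold(seconds).
- bot.inverse_kinematics(position, orientation): joint angles nearest the present ones, or None.
- bot.read_camera(name): name is "side" or "top"; returns a dict with "pixels" (384x512x3 uint8, blue, green, red), "fx", "fy", "cx", "cy" (pixels), "k1" (the pictures are not rectified: a ray, as slopes to the right and down, at radius r is drawn at 1 + k1 r^2 times it, then the intrinsics apply), "R" (3x3) and "t" (3): a world point X has camera coordinates R X + t. Camera axes: x right, y down, z forward; pixel columns grow to the right and rows downward; lengths in m; the calibration is good to about 2 mm. A picture is of the moment at which its call begins. There is no depth.
A pose or a line that the arm cannot do raises bot.MotionError and nothing moves.
- bot.job_done(): hands the job in; it is judged then, once.
Readings, each from a call of its own:
- bot.current_clock(): time.
- bot.current_joints(): joint angles.
- bot.current_joint_vel(): joint speeds.
- bot.current_effort(): joint torques, N m.
- bot.current_ee_pos(): TCP position.
- bot.current_tool_rot(): TCP orientation.
- bot.current_contact_force(): force on the tool from outside, world axes, zero at the start.
- bot.current_ft_torque(): the same for the moment, N m.
- bot.current_opening(): opening from 0.0 (shut) to 1.0 (fully open).
- bot.current_grip_force(): force on a finger pad.
Only numpy, scipy, OpenCV 4.12 (cv2) and the standard library are available. Lean on these libraries where they do the work, as an engineer would, in place of code of your own. Each camera call takes 0.05 s, during which the arm holds its last target. There are 200 camera calls.

### The job

Renew the disc pack of the coolant pressure filter: turn the blue cap anticlockwise to its first stop without pressing, then press it down and turn it on past the stop until it is free, and set it upright on the green mat. Put every dark spent disc in the red scrap tray, layer all the brass-coloured fresh discs in a flat, centred stack on the filter's support plate, then put the cap back over them, pushed down and turned clockwise until it is locked behind the stop again. Leave the other things on the bench where they are.

Things in the scene. Friction and masses are not known exactly. Their poses are not given: they have to be found in the camera images.
- filter: Fixed filter head: dark round foot (140 mm diameter, 12 mm high; brass pipe stubs to 94 mm from the axis along its +y and -y), aluminium neck (73 mm), bayonet flange (93 mm diameter, 66 to 72 mm above the bench) with three gaps 34 degrees wide at 0, 120 and 240 degrees anticlockwise of its +x. Origin: on the axis at bench level; z up. White mark on the foot at 0 degrees: open; red: first stop.
- plate_top (a point): Centre of the top face of the filter's round flat support plate (70 mm diameter, no rim, on top of the flange), 74 mm above the bench; axes as the filter's.
- open_mark (a point): Point on the filter head 56 mm from its axis along its +x, 63 mm above the bench: with the cap's pointer here its lugs stand in the gaps and it is free to lift. A solid stop ends the anticlockwise turn 9 degrees further.
- stop_mark (a point): Point on the filter head 56 mm from its axis at -33 degrees (clockwise of open_mark), 63 mm above the bench: the cap's pointer stands here at the first stop. Safety teeth hang 5 mm below the flange and stop the lugs here, both ways, unless the cap is pushed down 6 mm or more. Locked range: pointer 33 to 86 degrees clockwise of open_mark (or that plus 120 or 240), ended by a solid stop.
- collar (a joint): Black sprung collar round the neck, 115 mm diameter, that pushes the cap up; value in m, 0 with the cap locked, positive when the cap is pressed down, at most 0.010 (solid); -0.005 with the cap off. It pushes 8.5 N at 0 and 1 N more per mm.
- cap: Loose cap: blue upturned bowl, 112 mm wide, 71 mm high (inside 100 mm wide, 66 mm deep), 0.3 kg. Origin: on the axis at the skirt's lower edge; z up. Three lugs inside the skirt (12 mm wide, 1 to 6 mm above its edge, reaching in to 40 mm from the axis) at 0, 120, 240 degrees from its +x. Locked: origin 60 mm above the bench. Starts locked, 55 to 78 degrees clockwise of open.
- cap_grip (a point): Point on the cap's axis in the middle of its black bar handle, 91 mm above the cap's origin; axes as the cap's. The bar is 76 mm long along the cap's x, 18 mm thick along its y, and stands from 70 to 102 mm above the cap's origin.
- cap_pointer (a point): Red pointer on the skirt, 56 mm from the cap's axis along its +x (above one lug), 3 mm above its origin. The cap goes on and off straight up and down, only with its yaw within 6 degrees of the filter's (or of that plus 120 or 240) and its axis within 3 mm of the filter's; going on, it passes the flange and meets the collar with its origin 65 mm above the bench.
- mat: Fixed green rubber mat, 150 x 150 x 3 mm, flat on the bench, for the cap. Origin: centre of its underside.
- scrap: Fixed red open scrap tray, outside 140 (x) x 150 (y) x 35 mm, walls and floor 4 mm. Origin: centre of its underside.
- spent1: Spent sintered filter disc, dark brown, 60 mm diameter, 10 mm thick, about 0.1 kg, at the start on the support plate under the cap. Origin: centre of its underside, z up.
- spent2: Spent disc like spent1, at the start on top of it. Origin: centre of its underside.
- fresh1: Fresh sintered filter disc, brass-coloured, 60 mm diameter, 10 mm thick, about 0.1 kg, lying on the bench. Origin: centre of its underside, z up. Two to four of the fresh discs are there.
- fresh2: Fresh sintered filter disc, brass-coloured, 60 mm diameter, 10 mm thick, about 0.1 kg, lying on the bench. Origin: centre of its underside, z up.
- fresh3: Fresh sintered filter disc, brass-coloured, 60 mm diameter, 10 mm thick, about 0.1 kg, lying on the bench. Origin: centre of its underside, z up.
- fresh4: Fresh sintered filter disc, brass-coloured, 60 mm diameter, 10 mm thick, about 0.1 kg, lying on the bench. Origin: centre of its underside, z up.
- spray_can: Blue and yellow spray can, upright, 54 mm diameter, 178 mm high; not to be disturbed. Origin: centre of its underside.
- cleaner: Orange cleaner bottle, upright, 70 mm diameter, 190 mm high; not to be disturbed. Origin: centre of its underside.
- hex_wrench: Steel wrench, 160 mm long along its x, lying flat; not to be disturbed. Origin: middle.
- chip_brush: Brush, 170 mm long along its x, lying flat; not to be disturbed. Origin: middle.
- gauge_case: Black case, 70 x 150 x 26 mm, lying flat; not to be disturbed. Origin: centre of its underside.
- dial_gauge: Dial gauge, 58 mm diameter, 16 mm high, its stem to 77 mm along its x; not to be disturbed. Origin: middle.
- swarf_cup: Steel cup, upright, 72 mm diameter, 70 mm high; not to be disturbed. Origin: centre of its underside.

How it is judged:
On the way, in this order (a step that is already met when the one before it is completed fails the run):
1. the cap stands at its first stop, not pressed down (horizontal distance between cap_pointer and stop_mark below 0.008 m and z of cap in the frame of filter between 0.0575 and 0.0625 m), for 0.1 s.
2. the cap is pressed down at the stop (horizontal distance between cap_pointer and stop_mark below 0.015 m and z of cap in the frame of filter below 0.0555 m), for 0.05 s.
3. the cap is off and stands released on the green mat (x of cap in the frame of mat between -0.05 and 0.05 m and y of cap in the frame of mat between -0.05 and 0.05 m and height (world z) of cap between 0 and 0.008 m and angle between cap's own z axis and vertical below 0.1 rad and linear speed of cap below 0.03 m/s and contact force between the fingers and cap below 0.2 N), for 0.2 s.
4. every spent disc lies in the scrap tray (x of spent1 in the frame of scrap between -0.07 and 0.07 m and y of spent1 in the frame of scrap between -0.075 and 0.075 m and height (world z) of each of spent1, spent2 below 0.035 m and linear speed of each of spent1, spent2 below 0.03 m/s and x of spent2 in the frame of scrap between -0.07 and 0.07 m and y of spent2 in the frame of scrap between -0.075 and 0.075 m), for 0.2 s.
5. all fresh discs lie in a centred stack on the support plate (horizontal distance between each of fresh1, fresh2, fresh3, fresh4 and plate_top below 0.007 m and z of fresh1 in the frame of plate_top between -0.002 and 0.032 m and angle between each of fresh1, fresh2, fresh3, fresh4's own z axis and vertical below 0.08 rad and linear speed of each of fresh1, fresh2, fresh3, fresh4 below 0.03 m/s and z of fresh2 in the frame of plate_top between -0.002 and 0.032 m and z of fresh3 in the frame of plate_top between -0.002 and 0.032 m and z of fresh4 in the frame of plate_top between -0.002 and 0.032 m), for 0.2 s.
At the end, for the whole second after the job is handed in: The cap is locked on the filter head (its origin 56.5 to 62.5 mm above the bench, within 6 mm of the filter's axis, level), every spent disc lies in the scrap tray, and all fresh discs lie flat on one another on the support plate, each within 7 mm of its centre; all at rest (all of step 4 and all of step 5 and z of cap in the frame of filter between 0.0565 and 0.0625 m and horizontal distance between cap and filter below 0.006 m and angle between cap's own z axis and vertical below 0.06 rad and linear speed of cap below 0.02 m/s); the robot touches nothing.
It fails at once if a bystander is pushed more than 40 mm or tipped over (distance of any of spray_can, cleaner, hex_wrench, chip_brush, gauge_case, dial_gauge, swarf_cup from where it was at the start of the episode above 0.04 m or angle between any of spray_can, cleaner, hex_wrench, chip_brush, gauge_case, dial_gauge, swarf_cup's own z axis and vertical above 0.6 rad).
Of fresh1, fresh2, fresh3, fresh4 only 2 to 4 are there at a start; the rules pass over those that are not, and their reading is None.
At some moment in a run one of cap may be knocked a few centimetres aside while the robot is not near it.
It also fails if it takes over 192 s, if anything falls off the work surface, if the arm or the gripper's body presses on something with over 40 N, if the wrist force passes 120 N, or if a joint passes its speed limit or range.

## Working session

There is one attempt and no reset: what is moved stays moved. The work goes in short steps, each a Python script; the robot and the scene stay as the last script left them, time stands still between calls to the robot, and variables do not carry over. Pictures are saved under pics/ and viewed, at most 14 in all, crops included, and the job is handed in when it is done.

```bash
mkdir -p pics; ls
python3 - <<'E'
from workcell import bot
import cv2,numpy as np
for n in("top","side"):
    c=bot.read_camera(n); cv2.imwrite(f"pics/{n}0.png",cv2.resize(c["pixels"],(800,600),interpolation=cv2.INTER_CUBIC))
    np.save(f"{n}0.npy",c["pixels"])
    print(n,{k:np.round(v,4).tolist() for k,v in c.items() if k!="pixels"})
print(bot.current_clock(),bot.current_tool_rot(),bot.current_contact_force())
E
```

```text
pics
workcell.py
top {'fx': 486.5562, 'fy': 486.5562, 'cx': 257.4049, 'cy': 188.4019, 'k1': -0.1041, 'R': [[-0.0146, -0.9999, -0.0082], [-0.9832, 0.0159, -0.1818], [0.1819, 0.0054, -0.9833]], 't': [0.0089, 0.6249, 1.4586]}
side {'fx': 400.9936, 'fy': 400.9936, 'cx': 257.6873, 'cy': 189.0851, 'k1': 0.0171, 'R': [[-0.9522, -0.3054, -0.0105], [-0.1867, 0.6086, -0.7712], [0.2419, -0.7323, -0.6365]], 't': [0.5552, 0.2165, 1.0377]}
0.1 [-3.09258255e+00 -5.43267832e-01 -1.19309316e-04] [ 0.2588804   0.64911343 -0.37298522]
```

View pics/top0.png

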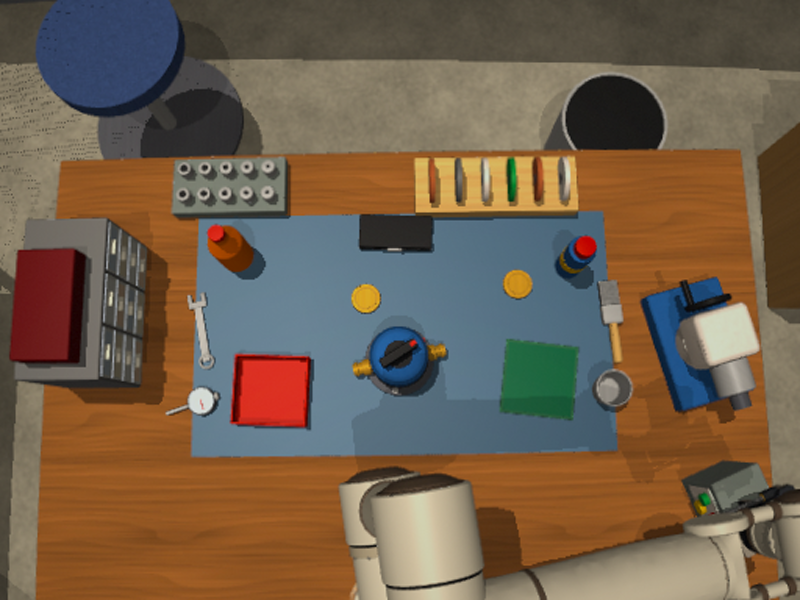

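View pics/side0.png

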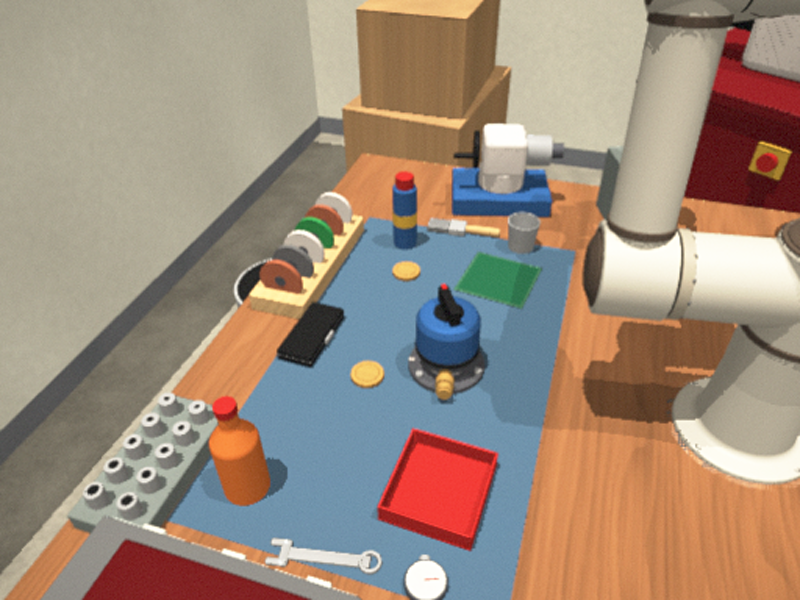

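The top view shows the cap at about (400,355) with the handle's red end at (412,345), the pipe stubs at (360,368) and (438,352), fresh discs at (366,298) and (517,284), the mat at (540,378) and the tray at (271,390). The side view shows the same two fresh discs at (367,374) and (406,270). Next I'll write the measuring helpers and zoom in on the filter.

```bash
cat > h.py <<'E'
import numpy as np, cv2
from workcell import bot
from scipy.spatial.transform import Rotation as Ro
def cam(n): return bot.read_camera(n)
def ray(c,uv):
    K=np.array([[c["fx"],0,c["cx"]],[0,c["fy"],c["cy"]],[0,0,1]])
    d=(np.array(uv,float)-[c["cx"],c["cy"]])/c["fx"]; s=d.copy()
    for _ in range(20): s=d/(1+c["k1"]*(s@s))
    R=np.array(c["R"]); return -R.T@np.array(c["t"]), R.T@np.r_[s,1]
def onz(c,uv,z):
    o,d=ray(c,uv); return o+d*(z-o[2])/d[2]
def tri(c1,u1,c2,u2):
    (o1,d1),(o2,d2)=ray(c1,u1),ray(c2,u2)
    s=np.linalg.lstsq(np.c_[d1,-d2],o2-o1,rcond=None)[0]
    a,b=o1+s[0]*d1,o2+s[1]*d2; return (a+b)/2,np.linalg.norm(a-b)
def blobs(c,lo,hi,amin=30):
    m=cv2.inRange(cv2.cvtColor(c["pixels"],cv2.COLOR_BGR2HSV),np.array(lo),np.array(hi))
    m=cv2.morphologyEx(m,cv2.MORPH_CLOSE,np.ones((3,3),np.uint8))
    cs,_=cv2.findContours(m,cv2.RETR_EXTERNAL,cv2.CHAIN_APPROX_NONE)
    return sorted([k for k in cs if cv2.contourArea(k)>amin],key=cv2.contourArea,reverse=True)
def cen(k):
    M=cv2.moments(k); return np.array([M["m10"],M["m01"]])/M["m00"]
def poly(c,k,z):  # contour on plane z -> world xy
    return np.array([onz(c,p[0],z)[:2] for p in k])
def rv(yaw):  # tool down, closing line (tool y) at yaw+90 deg: tool x at yaw (deg)
    return (Ro.from_euler("z",yaw,degrees=True)*Ro.from_euler("x",180,degrees=True)).as_rotvec()
E
python3 - <<'E'
from h import *
T,S=cam("top"),cam("side")
for n,c,(x0,y0,x1,y1) in(("t",T,(220,195,292,262)),("s",S,(250,175,325,260))):
    cv2.imwrite(f"pics/{n}crop.png",cv2.resize(c["pixels"][y0:y1,x0:x1],None,fx=7,fy=7,interpolation=cv2.INTER_CUBIC))
col={"green":((45,100,30),(85,255,255)),"yellow":((15,110,110),(30,255,255)),"blue":((105,140,40),(125,255,255)),"red":((0,190,90),(5,255,255))}
for k,(lo,hi) in col.items():
    for n,c in(("T",T),("S",S)):
        for b in blobs(c,lo,hi,8)[:7]:
            x,y,w,h=cv2.boundingRect(b); print(k,n,cen(b).round(1),cv2.contourArea(b),(w,h),onz(c,cen(b),0.01).round(3))
E
```

```text
green T [344.7 242.5] 2097.5 (50, 52) [ 0.455 -0.274  0.01 ]
green T [327.  114.4] 105.0 (6, 28) [ 0.88  -0.235  0.01 ]
green T [450.5 319.2] 37.0 (8, 9) [ 0.208 -0.598  0.01 ]
green S [319.  178.5] 1080.0 (54, 35) [ 0.453 -0.262  0.01 ]
green S [203.2 146.7] 202.0 (24, 20) [ 0.899 -0.325  0.01 ]
yellow T [312.4 118. ] 3185.5 (107, 40) [ 0.868 -0.186  0.01 ]
yellow T [330.8 181.4] 243.5 (19, 18) [ 0.653 -0.237  0.01 ]
yellow T [233.8 190.5] 242.0 (19, 18) [0.628 0.075 0.01 ]
yellow T [394.  219.6] 126.5 (9, 26) [ 0.525 -0.436  0.01 ]
yellow T [231.5 234.9] 72.0 (12, 10) [0.485 0.084 0.01 ]
yellow T [280.  223.7] 50.5 (12, 9) [ 0.519 -0.07   0.01 ]
yellow T [449.5 325.4] 14.0 (6, 7) [ 0.189 -0.594  0.01 ]
yellow S [271.7  50.4] 8984.0 (107, 110) [ 0.925 -1.319  0.01 ]
yellow S [198.5 179.1] 637.5 (74, 67) [ 0.836 -0.141  0.01 ]
yellow S [492.2 102. ] 406.0 (28, 25) [-0.151 -1.002  0.01 ]
yellow S [234.7 239.1] 252.5 (21, 17) [0.625 0.079 0.01 ]
yellow S [284.2 245.6] 155.0 (12, 19) [0.487 0.062 0.01 ]
yellow S [259.7 173.1] 138.5 (18, 12) [ 0.65  -0.232  0.01 ]
yellow S [309.1 147. ] 
[... 590 characters left out ...]
0.741 -0.504  0.01 ]
blue S [258.9 152.1] 125.5 (14, 13) [ 0.691 -0.351  0.01 ]
red T [ 26.3 194.7] 2350.5 (40, 70) [0.625 0.763 0.01 ]
red T [172.6 249.5] 2030.5 (50, 46) [0.442 0.271 0.01 ]
red T [374.5 157.3] 112.5 (14, 13) [ 0.731 -0.385  0.01 ]
red T [137.8 149. ] 70.5 (11, 11) [0.772 0.392 0.01 ]
red S [280.6 312.4] 3642.0 (75, 77) [0.441 0.267 0.01 ]
red S [108.3 370.3] 2157.0 (136, 38) [0.747 0.507 0.01 ]
red S [481.9  52.8] 258.5 (52, 38) [-0.164 -1.588  0.01 ]
red S [143.7 261.1] 157.0 (15, 15) [0.829 0.225 0.01 ]
red S [490.4 103.5] 99.0 (13, 12) [-0.142 -0.985  0.01 ]
red S [258.4 114.9] 78.0 (11, 11) [ 0.776 -0.612  0.01 ]
red S [451.2 118.2] 41.0 (14, 17) [ 0.021 -0.807  0.01 ]
```

```bash
cd pics; python3 -c "
import cv2,numpy as np
a=cv2.imread('tcrop.png');b=cv2.imread('scrop.png')
h=min(a.shape[0],b.shape[0]);print(a.shape,b.shape)
f=lambda i:cv2.resize(i,(395,int(i.shape[0]*395/i.shape[1])))
a,b=f(a),f(b);H=max(a.shape[0],b.shape[0]);p=lambda i:cv2.copyMakeBorder(i,0,H-i.shape[0],0,0,cv2.BORDER_CONSTANT)
cv2.imwrite('both.png',np.hstack([p(a),p(b)]))"
```

```text
(469, 504, 3) (595, 525, 3)
```

View pics/both.png

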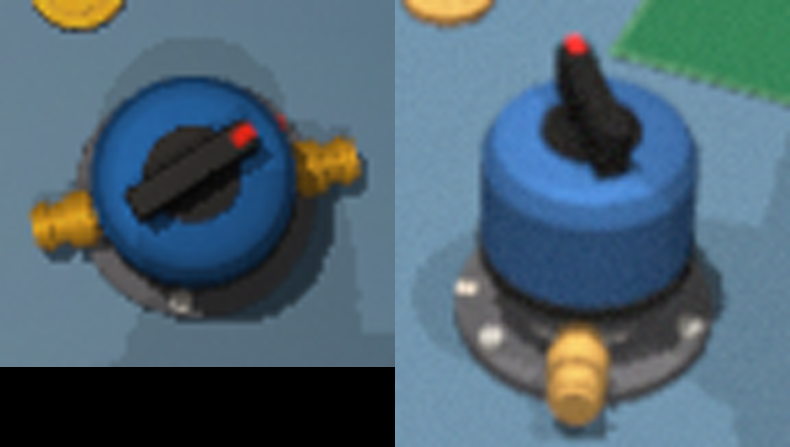

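The crops show the bar's red end at top-right in the top view and the cap's red pointer beside it. The filter's +y stub is at the left, and the foot screws are white dots. A 60–75° offset only fits a filter yaw of about +12°. Next come exact numbers.

```bash
cat >> h.py <<'E'
def roi_mask(c,m,ctr,r):
    z=np.zeros_like(m); cv2.circle(z,tuple(int(v) for v in ctr),r,255,-1); return m&z
def hsv(c): return cv2.cvtColor(c["pixels"],cv2.COLOR_BGR2HSV)
def mc(m):
    ys,xs=np.nonzero(m); return np.array([xs.mean(),ys.mean()])
def capmeas(T,S,uT,uS):
    """handle (black bar+base, inside the blue) centroid, red tip, in both views"""
    out={}
    for n,c,u in(("T",T,uT),("S",S,uS)):
        h=hsv(c)
        red=cv2.inRange(h,np.array((0,150,90)),np.array((6,255,255)))|cv2.inRange(h,np.array((174,150,90)),np.array((180,255,255)))
        blk=roi_mask(c,cv2.inRange(h,np.array((0,0,0)),np.array((180,255,62))),u,16)
        k,l,st,ce=cv2.connectedComponentsWithStats(blk); i=1+np.argmax(st[1:,4]); blk=(l==i).astype(np.uint8)*255
        near=cv2.dilate(blk,np.ones((5,5),np.uint8)); rd=red&near
        out[n]=(mc(blk|rd),mc(rd),int((blk>0).sum()),int((rd>0).sum()))
    return out
E
python3 - <<'E'
from h import *
T,S=cam("top"),cam("side")
m=capmeas(T,S,(255,226),(286,205))
print(m)
a,e=tri(T,m["T"][0],S,m["S"][0]); r,e2=tri(T,m["T"][1],S,m["S"][1]); print("handle",a.round(4),e,"tip",r.round(4),e2)
d=r-a;print("yaw",np.degrees(np.arctan2(d[1],d[0])),np.hypot(*d[:2]))
for z in(.14,.15,.155): print(z,onz(T,m["T"][0],z)[:2].round(4))
# discs
Y=((15,110,110),(30,255,255))
def pick(c,p): return min(blobs(c,*Y),key=lambda k:np.hypot(*(cen(k)-p)))
for n,pt,ps in(("A",(234,190),(235,239)),("B",(331,181),(260,173))):
    kt,ks=pick(T,pt),pick(S,ps); et=cv2.fitEllipse(kt);es=cv2.fitEllipse(ks)
    p,e=tri(T,et[0],S,es[0]); print(n,p.round(4),e,np.round(et[1],1),onz(T,et[0],.01).round(4))
# stubs
kl,kr=pick(T,(231,235)),pick(T,(280,224))
for z in(.03,.04):
    P,Q=poly(T,kl,z),poly(T,kr,z); v=P.mean(0)-Q.mean(0);v/=np.hypot(*v)
    for it in range(2):
        n_=np.array([-v[1],v[0]])
        def tip(A,s):
            t=A@v*s; B=A[t>t.max()-.012]; lat=B@n_; return t.max()*s*v+(lat.max()+lat.min())/2*n_
        p,q=tip(P,1),tip(Q,-1); v=(p-q)/np.hypot(*(p-q))
    print("stub",z,p,q,"mid",(p+q)/2,np.hypot(*(p-q)),"yaw",np.degrees(np.arctan2(v[1],v[0]))-90)
print("near stub",tri(T,cen(kl),S,cen(pick(S,(284,246)))))
for n,c,lo,hi,z in(("mat",T,(45,100,30),(85,255,255),.003),):
    k=blobs(c,lo,hi)[0]; r=cv2.minAreaRect(poly(c,k,z).astype(np.float32)); print(n,r)
print(tri(T,cen(blobs(T,(45,100,30),(85,255,255))[0]),S,cen(blobs(S,(45,100,30),(85,255,255))[0])))
k=[b for b in blobs(T,(0,190,90),(5,255,255)) if abs(cen(b)[0]-172)<10][0];print("tray",cv2.minAreaRect(poly(T,k,.02).astype(np.float32)))
E
```

```text
{'T': (array([254.66666667, 226.23666667]), array([263.78571429, 219.35714286]), 286, 14), 'S': (array([287.11061947, 198.55752212]), array([nan, nan]), 226, 0)}
 ** On entry to DLASCL parameter number  4 had an illegal value
 ** On entry to DLASCL parameter number  4 had an illegal value
 ** On entry to DLASCL parameter number  4 had an illegal value
 ** On entry to DLASCL parameter number  4 had an illegal value
 ** On entry to DLASCL parameter number  5 had an illegal value
 ** On entry to DLASCL parameter number  4 had an illegal valueh.py:31: RuntimeWarning: Mean of empty slice.
  ys,xs=np.nonzero(m); return np.array([xs.mean(),ys.mean()])
  ret = ret.dtype.type(ret / rcount)
Traceback (most recent call last):
  File "h.py", line 14, in tri
    s=np.linalg.lstsq(np.c_[d1,-d2],o2-o1,rcond=None)[0]
      ~~~~~~~~~~~~~~~^^^^^^^^^^^^^^^^^^^^^^^^^^^^^^^^
numpy.linalg.LinAlgError: SVD did not converge in Linear Least Squares
```

```bash
sed -i 's/,u,16)/,u,18)/' h.py
cat > m.py <<'E'
from h import *
T,S=cam("top"),cam("side")
m=capmeas(T,S,(255,226),(288,197))
print(m)
a,e=tri(T,m["T"][0],S,m["S"][0]); r,e2=tri(T,m["T"][1],S,m["S"][1]); print("handle",a.round(4),e,"tip",r.round(4),e2)
d=r-a;print("yaw",np.degrees(np.arctan2(d[1],d[0])),np.hypot(*d[:2]))
for z in(.14,.15,.155): print(z,onz(T,m["T"][0],z)[:2].round(4))
Y=((15,110,110),(30,255,255))
def pick(c,p): return min(blobs(c,*Y),key=lambda k:np.hypot(*(cen(k)-p)))
for n,pt,ps in(("A",(234,190),(235,239)),("B",(331,181),(260,173))):
    kt,ks=pick(T,pt),pick(S,ps); et=cv2.fitEllipse(kt);es=cv2.fitEllipse(ks)
    p,e=tri(T,et[0],S,es[0]); print(n,p.round(4),e,np.round(et[1],1),onz(T,et[0],.01).round(4),onz(S,es[0],.01).round(4))
kl,kr=pick(T,(231,235)),pick(T,(280,224))
for z in(.03,.04):
    P,Q=poly(T,kl,z),poly(T,kr,z); v=P.mean(0)-Q.mean(0);v/=np.hypot(*v)
    for it in range(2):
        n_=np.array([-v[1],v[0]])
        def tip(A,s):
            t=A@v*s; B=A[t>t.max()-.012]; lat=B@n_; return t.max()*s*v+(lat.max()+lat.min())/2*n_
        p,q=tip(P,1),tip(Q,-1); v=(p-q)/np.hypot(*(p-q))
    print("stub",z,p,q,"mid",(p+q)/2,np.hypot(*(p-q)),"yaw",np.degrees(np.arctan2(v[1],v[0]))-90)
print("near stub",tri(T,cen(kl),S,cen(pick(S,(284,246)))))
G=((45,100,30),(85,255,255))
k=blobs(T,*G)[0]; print("mat",cv2.minAreaRect(poly(T,k,.003).astype(np.float32)),tri(T,cen(k),S,cen(blobs(S,*G)[0])))
k=[b for b in blobs(T,(0,190,90),(5,255,255)) if abs(cen(b)[0]-172)<10][0];print("tray",cv2.minAreaRect(poly(T,k,.02).astype(np.float32)))
E
python3 m.py
```

```text
{'T': (array([254.72516556, 226.19205298]), array([263.78571429, 219.35714286]), 288, 14), 'S': (array([286.52398524, 196.47232472]), array([283.66666667, 183.66666667]), 259, 12)}
handle [0.4984 0.0083 0.1411] 0.0005863226350556172 tip [ 0.5148 -0.0183  0.1606] 0.0010827548492142237
yaw -58.38036844912091 0.03123291344130976
0.14 [0.4982 0.0083]
0.15 [0.4971 0.0081]
0.155 [0.4966 0.0081]
A [0.6277 0.0755 0.0054] 0.002041318766017209 [17.4 17.9] [0.6279 0.0755 0.01  ] [0.625  0.0794 0.01  ]
B [ 0.6529 -0.2383  0.0053] 0.001802212145518937 [17.3 18. ] [ 0.6529 -0.2375  0.01  ] [ 0.6501 -0.2324  0.01  ]
stub 0.03 [0.48048533 0.10038034] [ 0.51875844 -0.0845679 ] mid [0.49962189 0.00790622] 0.1888668340650552 yaw 11.69173439255637
stub 0.04 [0.47962073 0.09966031] [ 0.5176417  -0.08406949] mid [0.49863122 0.00779541] 0.18762258688134303 yaw 11.691734392556398
near stub (array([0.48277206, 0.0823205 , 0.0321647 ]), np.float64(0.001414525863482513))
mat ((0.4566529095172882, -0.2753850519657135), (0.14893054962158203, 0.14895808696746826), 82.52664947509766) (array([ 0.45564651, -0.27573174, -0.00070667]), np.float64(0.001106296891239447))
tray ((0.4418811500072479, 0.26844704151153564), (0.15284955501556396, 0.13966669142246246), 87.59675598144531)
```

Run:
```python
from h import *
for y in(-58.4,-21,14):
  for o in(0,180):
    q=bot.inverse_kinematics([.4985,.008,.136],rv(y+o)); print(y+o,None if q is None else np.round(q,2))
a=np.array([.4985,.008])
bot.set_gripper(0.6,20)
# approach from the right (mat) side, above everything
bot.goto([*a,.26],rv(-58.4))
bot.line_to([*a,.137],max_speed=.1)
f0=bot.current_contact_force(); print(bot.current_ee_pos().round(4),np.round(f0,1),bot.current_joints().round(2))
bot.set_gripper(0,40)
print(bot.current_opening()*92,np.round(bot.current_contact_force(),1),np.round(bot.current_ft_torque(),2),bot.current_grip_force(),bot.current_clock())
```

```text
-58.4 [-0.23  0.04  1.89 -0.    1.22  2.36]
121.6 [-0.23  0.04  1.89  0.    1.22 -0.78]
-21 [-0.23  0.04  1.89 -0.    1.22  1.71]
159 [-0.23  0.04  1.89  0.    1.22 -1.43]
14 [-0.23  0.04  1.89  0.    1.22  1.1 ]
194 [-0.23  0.04  1.89  0.    1.22 -2.04]
[0.4991 0.0079 0.1378] [-0.4  0.9  0.1] [-0.23  0.03  1.89 -0.    1.22  2.36]
17.702964829634073 [-2.5 -0.9  1.2] [-0.06  0.31 -0.01] 39.99953269958496 5.3667
```

Run:
```python
from h import *
p=[.4985,.008,.137]
for y in(-50,-40,-32,-26,-23,-21.5):
    bot.line_to(p,rv(y),max_speed=.05)
    print(y,bot.current_ee_pos().round(4),np.round(bot.current_contact_force(),1),np.round(bot.current_ft_torque(),2),round(bot.current_clock(),1))
bot.hold(.3)
T,S=cam("top"),cam("side")
m=capmeas(T,S,(255,226),(288,197)); 
r,_=tri(T,m["T"][1],S,m["S"][1]); print(m,r)
cv2.imwrite("pics/t2.png",np.hstack([cv2.resize(c["pixels"][y:y+85,x:x+75],(395,448),interpolation=cv2.INTER_CUBIC) for c,x,y in((T,218,185),(S,250,170))]))
```

```text
-50 [0.4986 0.0081 0.137 ] [-0.9 -0.8  1.6] [0.16 0.02 0.34] 5.7
-40 [0.4987 0.0081 0.137 ] [-0.1  1.1  0.1] [ 0.2  -0.07  0.25] 6.0
-32 [0.4986 0.0081 0.1371] [0.1 0.6 0.7] [ 0.27 -0.05  0.26] 6.3
-26 [0.4986 0.008  0.1371] [0.2 0.7 1. ] [ 0.23 -0.01  0.17] 6.5
-23 [0.4986 0.008  0.1371] [0.7 0.8 1.6] [ 0.17  0.02 -0.08] 6.8
-21.5 [0.4985 0.0077 0.137 ] [-1.   0.1  0.3] [-0.02  0.03 -0.46] 7.0
 ** On entry to DLASCL parameter number  4 had an illegal value
 ** On entry to DLASCL parameter number  4 had an illegal value
 ** On entry to DLASCL parameter number  4 had an illegal value
 ** On entry to DLASCL parameter number  4 had an illegal value
 ** On entry to DLASCL parameter number  5 had an illegal value
 ** On entry to DLASCL parameter number  4 had an illegal valueh.py:31: RuntimeWarning: Mean of empty slice.
  ys,xs=np.nonzero(m); return np.array([xs.mean(),ys.mean()])
  ret = ret.dtype.type(ret / rcount)
Traceback (most recent call last):
  File "h.py", line 14, in tri
    s=np.linalg.lstsq(np.c_[d1,-d2],o2-o1,rcond=None)[0]
      ~~~~~~~~~~~~~~~^^^^^^^^^^^^^^^^^^^^^^^^^^^^^^^^
numpy.linalg.LinAlgError: SVD did not converge in Linear Least Squares
```

Run:
```python
from h import *
x,y0=.4985,.008
def st(l): print(l,bot.current_ee_pos().round(4),np.round(bot.current_contact_force(),1),np.round(bot.current_ft_torque(),2),round(bot.current_opening()*92,1),round(bot.current_clock(),1))
bot.set_gripper(0,55); st("grip")
for z in(.134,.131,.1285):
    bot.line_to([x,y0,z],rv(-22.5),max_speed=.03); st(z)
bot.hold(.3)
f=bot.current_contact_force()[2]
if f>12:
    for y in(-14,-6,3,9,11.7):
        bot.line_to([x,y0,.1285],rv(y),max_speed=.05); st(y)
```

```text
grip [0.4985 0.0078 0.137 ] [-0.4 -2.6  2.5] [-0.36  0.27 -0.64] 17.8 7.7
0.134 [0.4986 0.0078 0.1346] [-2.1 -3.2  5.1] [-0.3   0.51  0.11] 17.7 7.9
0.131 [0.4987 0.0078 0.1321] [-4.2 -2.7  9.5] [-0.27  0.9   0.15] 17.8 8.2
0.1285 [0.4988 0.0077 0.13  ] [-5.5 -1.9 10.4] [-0.27  1.08  0.07] 17.3 8.4
```

Run:
```python
from h import *
x,y0=.4985,.008
def st(l): print(l,bot.current_ee_pos().round(4),np.round(bot.current_contact_force(),1),np.round(bot.current_ft_torque(),2),round(bot.current_opening()*92,1),round(bot.current_clock(),1))
st("now")
for z in(.1265,.125,.1235):
    bot.line_to([x,y0,z],rv(-22.5),max_speed=.03); bot.hold(.15); st(z)
T,S=cam("top"),cam("side")
cv2.imwrite("pics/t2.png",np.hstack([cv2.resize(c["pixels"][y:y+85,x:x+75],(395,448),interpolation=cv2.INTER_CUBIC) for c,x,y in((T,218,185),(S,250,170))]))
```

```text
now [0.4987 0.0078 0.13  ] [-6.  -2.7 11.2] [-0.24  1.1   0.12] 17.6 8.7
0.1265 [0.4988 0.0078 0.1283] [-5.5 -1.9 12.1] [-0.21  1.23  0.08] 17.5 9.1
0.125 [0.4988 0.0078 0.127 ] [-6.9 -1.7 14.9] [-0.23  1.33  0.07] 17.6 9.5
0.1235 [0.499  0.0077 0.1269] [-10.9  -0.6  24.8] [-0.1   2.16  0.1 ] 17.7 9.9
```

View pics/t2.png

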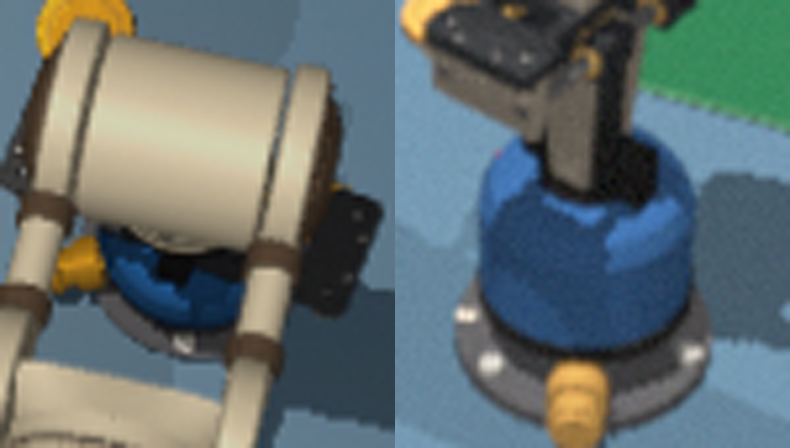

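The picture shows the gripper on the cap with its skirt down near the collar. The force step at z=0.127 matches the collar's 10 mm end, so the cap is pressed at the stop. I'll turn it on to open and lift.

Run:
```python
from h import *
x,y0=.4985,.008
def st(l): print(l,bot.current_ee_pos().round(4),np.round(bot.current_contact_force(),1),np.round(bot.current_ft_torque(),2),round(bot.current_opening()*92,1),round(bot.current_clock(),1))
bot.line_to([x,y0,.1258],rv(-22.5),max_speed=.03); st("p")
for y in(-14,-6,3,9,11.7):
    bot.line_to([x,y0,.1258],rv(y),max_speed=.05); st(y)
bot.hold(.2)
for z in(.135,.143,.152,.175,.25):
    bot.line_to([x,y0,z],rv(11.7),max_speed=.06); st(z)
    if bot.current_contact_force()[2]<-12: break
```

```text
p [0.4988 0.0078 0.1278] [-6.6 -2.3 14.3] [-0.27  1.25  0.06] 17.9 10.3
-14 [0.4999 0.008  0.1282] [-2.8 -0.3 13.1] [ 0.05  0.78 -0.05] 17.8 10.6
-6 [0.4997 0.0083 0.1281] [-4.   0.9 12.8] [ 0.19  0.85 -0.09] 17.7 10.8
3 [0.4997 0.0083 0.1281] [-3.6  0.5 13.6] [ 0.19  0.91 -0.18] 17.7 11.2
9 [0.4995 0.0083 0.128 ] [-4.1  1.1 13.9] [ 0.12  0.94 -0.14] 17.5 11.4
11.7 [0.4995 0.0083 0.128 ] [-3.7 -0.2 14.3] [ 0.06  0.91 -0.4 ] 17.5 11.7
0.135 [0.4995 0.0082 0.1364] [-1.1 -0.   6.3] [-0.07  0.33 -0.19] 17.9 12.2
0.143 [0.4979 0.0084 0.1424] [-0.3  0.9 -3.3] [ 0.01  0.03 -0.03] 17.8 12.4
0.152 [0.4986 0.008  0.1522] [-0.6 -0.4 -2.9] [ 0.01  0.02 -0.01] 17.4 12.8
0.175 [0.4987 0.0079 0.1754] [ 0.5 -0.1 -3.1] [-0.02  0.02  0.01] 18.0 13.3
0.25 [0.4982 0.008  0.2495] [-0.1 -0.1 -2.6] [-0.03  0.02 -0.02] 17.4 14.7
```

Run:
```python
from h import *
def st(l): print(l,bot.current_ee_pos().round(4),np.round(bot.current_contact_force(),1),round(bot.current_opening()*92,1),round(bot.current_clock(),1))
m=[.456,-.2755]
print(bot.inverse_kinematics([*m,.08],rv(11.7)))
bot.line_to([*m,.25],rv(11.7),max_speed=.2)
bot.line_to([*m,.095],max_speed=.12)
for z in(.088,.084,.081,.079):
    bot.line_to([*m,z],max_speed=.03); st(z)
    if bot.current_contact_force()[2]>0: break
bot.set_gripper(.5); st("open")
bot.line_to([*m,.25],max_speed=.2)
bot.hold(.2)
bot.goto([.42,-.45,.35],rv(-60))
T,S=cam("top"),cam("side")
print(capmeas(T,S,(342,238),(318,165)))
cv2.imwrite("pics/t3.png",cv2.resize(T["pixels"][130:330,130:430],(780,520),interpolation=cv2.INTER_CUBIC))
cv2.imwrite("pics/s3.png",cv2.resize(S["pixels"][110:310,190:430],(720,600),interpolation=cv2.INTER_CUBIC))
```

```text
[-7.70475263e-01  1.97644039e-01  1.83519987e+00 -4.44089210e-16
  1.10874875e+00  5.96117541e-01]
0.088 [ 0.4558 -0.2753  0.0877] [-0.4 -0.3 -3.9] 17.3 18.1
0.084 [ 0.4558 -0.2753  0.0837] [-0.3  0.2 -2.5] 17.6 18.4
0.081 [ 0.4558 -0.2754  0.0807] [ 1.5  0.5 -3.2] 17.5 18.6
0.079 [ 0.4564 -0.2759  0.0801] [-2.9  1.4  5.4] 17.4 18.9
open [ 0.456  -0.2755  0.0789] [ 0.4 -0.4 -0.3] 45.9 19.5
{'T': (array([348.60805861, 240.26739927]), array([347.61538462, 229.23076923]), 260, 13), 'S': (array([320.84773663, 157.51440329]), array([311.75, 152.25]), 235, 8)}
```

View pics/t3.png

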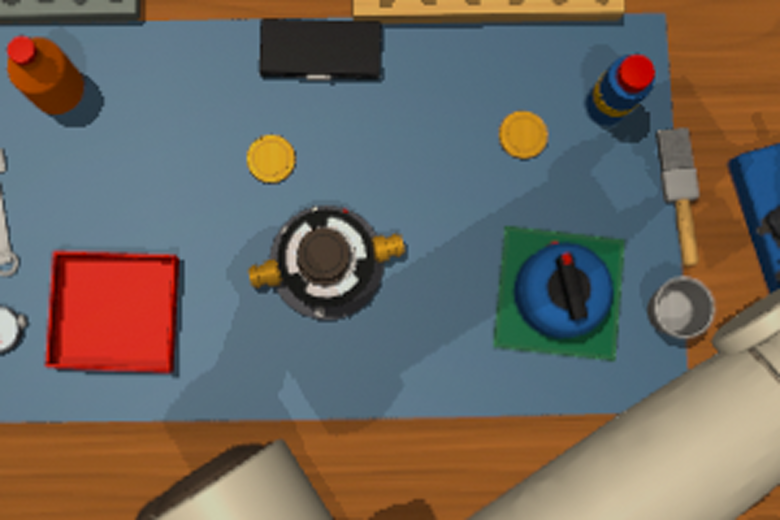

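View pics/s3.png

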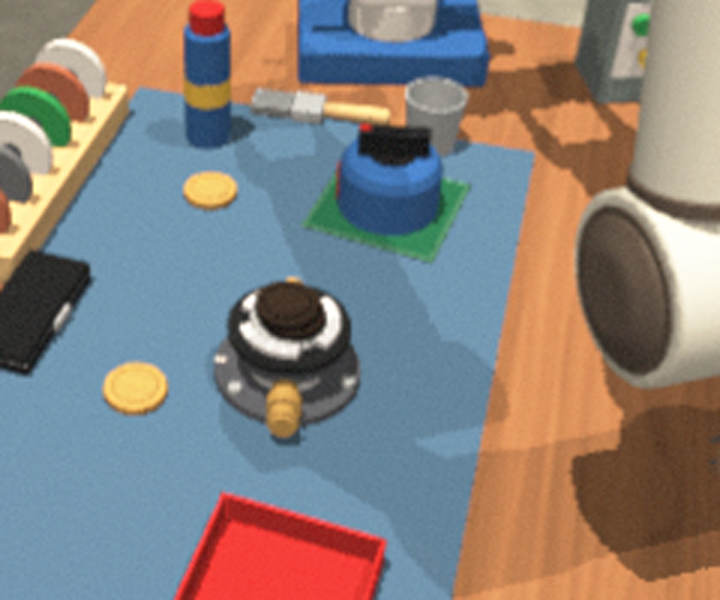

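Top crop: the cap stands upright on the mat at (565,290), the dark discs are on the plate at (323,255), and the white open mark and red stop mark are at about (315,210) and (345,212). There are only two fresh discs. Next I'll measure the spent discs and the plate.

Run:
```python
from h import *
T,S=cam("top"),cam("side")
def comp(c,lo,hi,u,r):
    m=roi_mask(c,cv2.inRange(hsv(c),np.array(lo),np.array(hi)),u,r)
    m=cv2.morphologyEx(m,cv2.MORPH_OPEN,np.ones((2,2),np.uint8))
    return max(cv2.findContours(m,0,1)[0],key=cv2.contourArea)
uT=(254,228);uS=(286,214)
print("hsv T",hsv(T)[228,249:260].tolist(),"ring",hsv(T)[228-14:228-9,254].tolist(),"S",hsv(S)[212:216,286].tolist())
for lo,hi in(((3,40,20),(20,255,110)),):
    kt=comp(T,lo,hi,uT,14);ks=comp(S,lo,hi,uS,16)
    et,es=cv2.fitEllipse(kt),cv2.fitEllipse(ks); print(et,es,cv2.boundingRect(ks)); print("spent",tri(T,et[0],S,es[0]))
    for z in(.074,.084,.094):print(z,cv2.minEnclosingCircle(poly(T,kt,z).astype(np.float32)*1000))
# black ring (flange/collar) outline
for c,u,n in((T,uT,"T"),(S,uS,"S")):
    k=comp(c,(0,0,170),(180,60,255),u,17); 
    h=cv2.convexHull(k); e=cv2.fitEllipse(h); print("white",n,e,onz(c,e[0],.072))
m=capmeas(T,S,(348,240),(321,157))
a,e=tri(T,m["T"][0],S,m["S"][0]); r,_=tri(T,m["T"][1],S,m["S"][1]); d=r-a
print("cap",a,e,r,np.degrees(np.arctan2(d[1],d[0])))
```

```text
hsv T [[13, 85, 69], [13, 92, 75], [13, 91, 76], [14, 92, 75], [13, 94, 76], [14, 94, 76], [13, 94, 76], [14, 87, 76], [13, 88, 75], [13, 94, 76], [13, 95, 75]] ring [[30, 26, 29], [30, 18, 28], [23, 30, 34], [15, 48, 75], [14, 96, 74]] S [[13, 98, 73], [14, 102, 65], [13, 96, 64], [11, 93, 52]]
((254.9207763671875, 229.26129150390625), (19.46959686279297, 21.589345932006836), 4.363860130310059) ((287.75750732421875, 213.7320098876953), (16.885549545288086, 22.71868133544922), 111.18836975097656) (276, 205, 23, 19)
spent (array([0.49408597, 0.00837869, 0.08031881]), np.float64(0.0022292999453371255))
0.074 ((496.5350341796875, 8.30339527130127), 33.84587478637695)
0.084 ((495.53570556640625, 8.186556816101074), 33.61622619628906)
0.094 ((494.5364074707031, 8.069777488708496), 33.38660430908203)
white T ((263.7391662597656, 221.9878387451172), (7.884817600250244, 18.581228256225586), 136.8961944580078) [ 0.51783082 -0.01855962  0.072     ]
white S ((280.7336730957031, 223.16444396972656), (9.404626846313477, 21.0628719329834), 115.22379302978516) [0.5036844  0.04132932 0.072     ]
cap [ 0.45617399 -0.27262461  0.08714487] 0.0007081450864777815 [ 0.48709163 -0.26775745  0.10563196] 8.946279155260525
```

Run:
```python
from h import *
def st(l): print(l,bot.current_ee_pos().round(4),np.round(bot.current_contact_force(),1),round(bot.current_opening()*92,1),round(bot.current_clock(),1))
a=[.4965,.008]
bot.set_gripper(.95,25)
bot.goto([*a,.25],rv(0)); bot.line_to([*a,.11],max_speed=.2); bot.line_to([*a,.0775],max_speed=.05); st("down")
bot.set_gripper(.3); st("grip")
bot.line_to([*a,.095],max_speed=.05); bot.line_to([*a,.20],max_speed=.2); st("lift")
cv2.imwrite("pics/s4.png",cv2.resize(cam("side")["pixels"][110:310,190:430],(720,600),interpolation=cv2.INTER_CUBIC))
```

```text
down [0.4966 0.008  0.0776] [-0.5 -0.3  0.4] 87.2 25.9
grip [0.4966 0.0082 0.0777] [-0.   0.8  2. ] 59.3 26.5
lift [0.4957 0.0082 0.1986] [ 0.7 -0.2 -2.6] 59.7 27.7
```

View pics/s4.png

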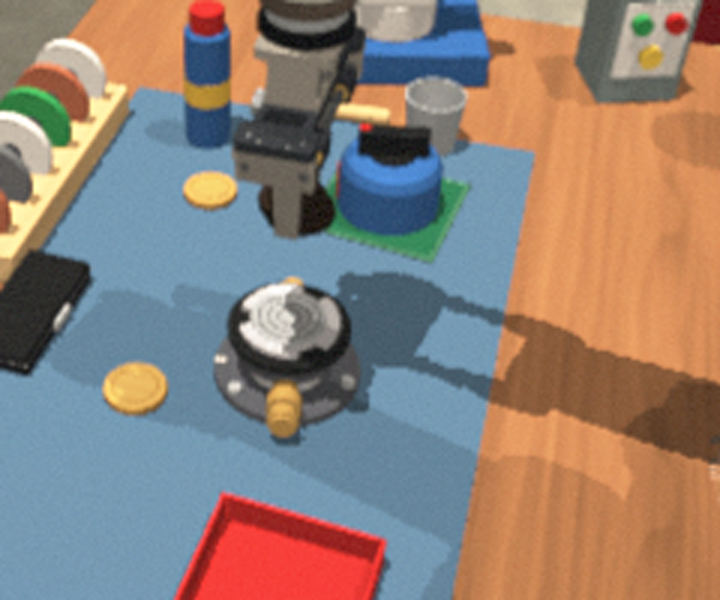

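Both dark discs hang in the gripper at about (297,205) and the plate at (290,315) is bare. They go to the tray next, then I'll re-measure the plate.

Run:
```python
from h import *
def st(l): print(l,bot.current_ee_pos().round(4),np.round(bot.current_contact_force(),1),round(bot.current_opening()*92,1),round(bot.current_clock(),1))
b=[.442,.268]
bot.line_to([*b,.20],rv(0),max_speed=.25); bot.line_to([*b,.04],max_speed=.15); bot.line_to([*b,.0105],max_speed=.05); st("tray")
bot.set_gripper(.8); bot.line_to([*b,.05],max_speed=.1); bot.line_to([*b,.25],max_speed=.25); bot.hold(.2)
T,S=cam("top"),cam("side")
for c,u,n in((T,(254,228),"T"),(S,(286,214),"S")):
    h=hsv(c); m=roi_mask(c,cv2.inRange(h,np.array((0,0,90)),np.array((180,75,255))),u,16)
    m=cv2.morphologyEx(m,cv2.MORPH_OPEN,np.ones((3,3),np.uint8))
    k=max(cv2.findContours(m,0,1)[0],key=cv2.contourArea); hl=cv2.convexHull(k)
    e=cv2.fitEllipse(hl); print(n,np.round(e[0],1),np.round(e[1],1),onz(c,e[0],.073).round(4)); 
    if n=="T": print(cv2.minEnclosingCircle(poly(c,hl,.073).astype(np.float32)*1000)); eT=e
    else: print("tri",tri(T,eT[0],S,e[0]))
Y=((15,110,110),(30,255,255))
def pick(c,p): return min(blobs(c,*Y),key=lambda k:np.hypot(*(cen(k)-p)))
for n,pt,ps in(("A",(234,190),(235,239)),("B",(331,181),(260,173))):
    et=cv2.fitEllipse(pick(T,pt));es=cv2.fitEllipse(pick(S,ps)); print(n,tri(T,et[0],S,es[0]))
cv2.imwrite("pics/t5.png",np.hstack([cv2.resize(c["pixels"][y:y+H,x:x+W],(395,450),interpolation=cv2.INTER_CUBIC) for c,x,y,W,H in((T,140,200,150,90),(S,220,180,120,180))]))
st("end")
```

```text
tray [0.4421 0.268  0.0105] [ 1.1 -0.6 -2.1] 59.4 30.9
T [254.5 228.4] [30.  30.8] [0.4986 0.0097 0.073 ]
((499.2684020996094, 8.888785362243652), 47.29426956176758)
S [285.5 203.8] [10.9 20.9] [ 0.511  -0.0375  0.073 ]
tri (array([0.49719484, 0.00960055, 0.11593467]), np.float64(0.0058154404562772415))
A (array([0.62775693, 0.07550629, 0.00567993]), np.float64(0.0019409921626397438))
B (array([ 0.65449759, -0.23811251,  0.00515893]), np.float64(0.0012656879494827354))
end [0.4415 0.2678 0.249 ] [-0.6  0.2  0.6] 73.8 33.1
```

View pics/t5.png

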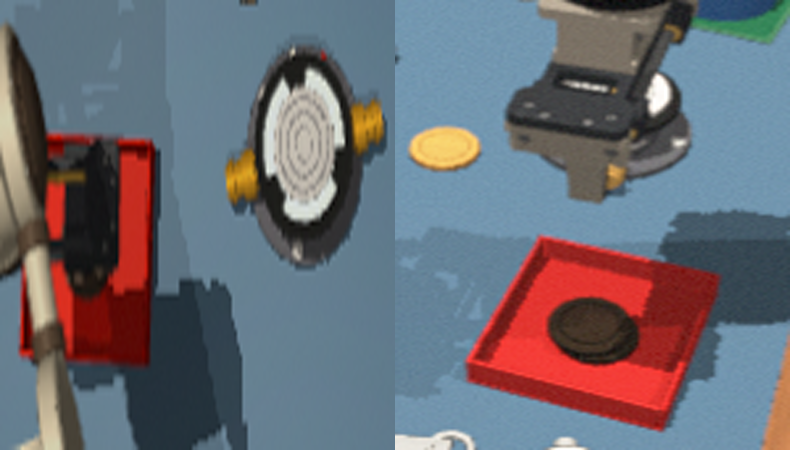

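Both spent discs lie in the tray at about (593,328) of the right half, and the plate is clear. Now the fresh discs.

```bash
cat > fresh.py <<'E'
from h import *
def st(l): print(l,bot.current_ee_pos().round(4),np.round(bot.current_contact_force(),1),round(bot.current_opening()*92,1),round(bot.current_clock(),1))
P=[.4988,.0083]
def near(y,j6=0):
    return y
def mv(d,yaw,py,zp):
    print(np.round(bot.inverse_kinematics([*d,.0035],rv(yaw)),2))
    bot.set_gripper(.9,25)
    bot.goto([*d,.16],rv(yaw)); bot.line_to([*d,.03],max_speed=.2); bot.line_to([*d,.0035],max_speed=.05); st("down")
    bot.set_gripper(.3); st("grip")
    bot.line_to([*d,.16],max_speed=.15); st("lift")
    bot.line_to([*P,.16],rv(py),max_speed=.25); bot.line_to([*P,zp+.012],max_speed=.15)
    bot.line_to([*P,zp],max_speed=.03); st("place")
    bot.set_gripper(.85); bot.line_to([*P,.2],max_speed=.15)
E
python3 - <<'E'
from fresh import *
mv([.6278,.0758],28,28,.0778)
bot.goto([.6535,-.2385,.2],rv(-66))
T=cam("top")
k=min(blobs(T,(15,110,110),(30,255,255)),key=lambda k:np.hypot(*(cen(k)-(254,226)))); print(cen(k),onz(T,cv2.fitEllipse(k)[0],.084))
E
```

```text
[-0.07  0.54  1.56 -0.    1.04  1.01]
down [0.6278 0.0758 0.0034] [ 0.3 -0.6  0.2] 83.0 36.0
grip [0.6281 0.0757 0.0038] [-0.  -0.4  1.5] 59.2 36.5
lift [0.6269 0.0759 0.1585] [-0.1 -0.8 -0.8] 59.1 37.7
place [0.4988 0.0083 0.0778] [-1.2  0.9 -0.5] 58.8 39.6
[254.54513889 228.2181713 ] [0.49796387 0.00957898 0.084     ]
```

Run:
```python
from fresh import *
mv([.6540,-.2383],-66,-66,.0878)
bot.line_to([.30,.2,.3],max_speed=.3)
T,S=cam("top"),cam("side"); st("end")
for c,p,n in((T,(254,226),"T"),(S,(287,212),"S")):
    k=min(blobs(c,(15,110,110),(30,255,255)),key=lambda k:np.hypot(*(cen(k)-p))); e=cv2.fitEllipse(k); print(n,e,onz(c,e[0],.094))
m=capmeas(T,S,(348,240),(321,157)); print(m)
a,e=tri(T,m["T"][0],S,m["S"][0]); r,_=tri(T,m["T"][1],S,m["S"][1]); d=r-a
print("cap",a,e,r,np.degrees(np.arctan2(d[1],d[0])))
cv2.imwrite("pics/t6.png",np.hstack([cv2.resize(c["pixels"][y:y+H,x:x+W],(395,450),interpolation=cv2.INTER_CUBIC) for c,x,y,W,H in((T,230,200,160,100),(S,240,125,120,150))]))
```

```text
[-0.52  0.68  1.35 -0.    1.11  2.2 ]
down [ 0.654  -0.2383  0.0034] [-0.5  0.2  0.2] 82.5 44.3
grip [ 0.6541 -0.2385  0.0038] [-1.  -0.7  1. ] 59.1 44.8
lift [ 0.6533 -0.2379  0.1584] [-0.2 -0.3 -2.3] 59.1 46.0
place [0.4988 0.0083 0.0878] [-0.3 -0.  -0.5] 58.7 48.4
end [0.3003 0.1993 0.2991] [ 0.4  0.3 -0.2] 78.0 51.0
T ((254.61578369140625, 227.87869262695312), (19.163192749023438, 20.00694465637207), 5.6155781745910645) [0.49800481 0.009212   0.094     ]
S ((286.27008056640625, 212.353271484375), (18.75331687927246, 21.206161499023438), 92.70084381103516) [0.49498109 0.01860361 0.094     ]
{'T': (array([358.46052632, 246.80921053]), array([359.90909091, 239.63636364]), 141, 11), 'S': (array([329.57692308, 151.64615385]), array([323.14285714, 147.71428571]), 123, 7)}
cap [ 0.434636   -0.29953198  0.09668024] 0.002331351633711795 [ 0.45619633 -0.3030876   0.10530934] -9.36463051490903
```

View pics/t6.png

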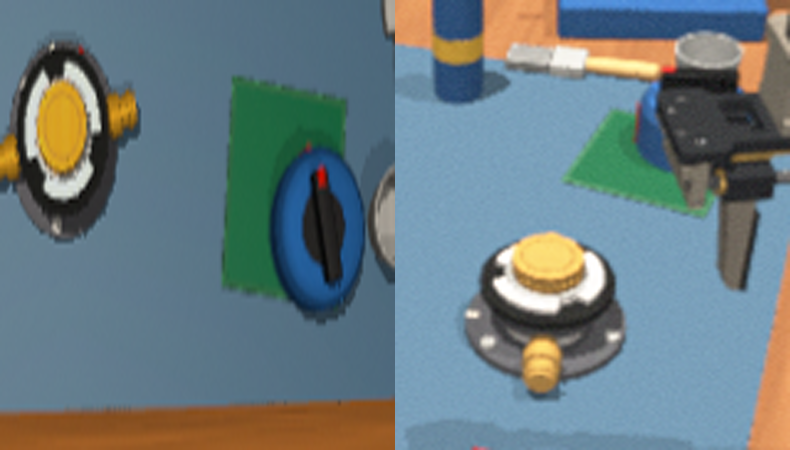

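The stack sits flat on the plate at (62,127) left and (548,260) right. The cap was knocked towards the cup and now stands at about (320,228) in the left crop, overhanging the mat edge. I'll move the arm clear and re-measure it.

Run:
```python
from fresh import *
bot.line_to([.42,.25,.3],max_speed=.3)
T,S=cam("top"),cam("side"); st("end")
m=capmeas(T,S,(360,250),(329,153)); print(m)
a,e=tri(T,m["T"][0],S,m["S"][0]); r,_=tri(T,m["T"][1],S,m["S"][1]); d=r-a
print("cap",a,e,r,np.degrees(np.arctan2(d[1],d[0])),np.hypot(*d[:2]))
h=hsv(T); blk=roi_mask(T,cv2.inRange(h,np.array((0,0,0)),np.array((180,255,62))),(360,250),18)
for z in (.09,): 
    ys,xs=np.nonzero(blk); pts=np.array([onz(T,(x,y),z)[:2] for x,y in zip(xs,ys)]); w,v=np.linalg.eigh(np.cov(pts.T)); print("axis",np.degrees(np.arctan2(*v[::-1,1])),w**.5,len(pts))
cv2.imwrite("pics/t7.png",np.hstack([cv2.resize(c["pixels"][y:y+H,x:x+W],(395,450),interpolation=cv2.INTER_CUBIC) for c,x,y,W,H in((T,325,215,70,80),(S,290,125,70,80))]))
```

```text
Traceback (most recent call last):
host.MotionError: the arm cannot follow that straight line within its joint ranges
```

Run:
```python
from fresh import *
bot.goto([.42,.28,.3],rv(0))
T,S=cam("top"),cam("side"); st("end")
m=capmeas(T,S,(360,250),(329,153)); print(m)
a,e=tri(T,m["T"][0],S,m["S"][0]); r,_=tri(T,m["T"][1],S,m["S"][1]); d=r-a
print("cap",a,e,r,np.degrees(np.arctan2(d[1],d[0])),np.hypot(*d[:2]))
h=hsv(T); blk=roi_mask(T,cv2.inRange(h,np.array((0,0,0)),np.array((180,255,62))),(360,250),18)
ys,xs=np.nonzero(blk); pts=np.array([onz(T,(x,y),.09)[:2] for x,y in zip(xs,ys)]); w,v=np.linalg.eigh(np.cov(pts.T)); print("axis",np.degrees(np.arctan2(*v[::-1,1])),w**.5,len(pts))
cv2.imwrite("pics/t7.png",np.hstack([cv2.resize(c["pixels"][y:y+H,x:x+W],(395,450),interpolation=cv2.INTER_CUBIC) for c,x,y,W,H in((T,325,215,70,80),(S,290,125,70,80))]))
```

```text
end [0.4198 0.2796 0.3002] [-0.4  0.6 -0.5] 78.5 52.1
{'T': (array([360.97069597, 250.24908425]), array([359.90909091, 239.63636364]), 262, 11), 'S': (array([327.57703927, 153.80664653]), array([324., 147.]), 330, 1)}
cap [ 0.4331478  -0.30923664  0.08068696] 0.013786935165629944 [ 0.45477607 -0.30241999  0.10899479] 17.493431793577255 0.02267705311133436
axis -162.7615556222443 [0.01151579 0.01729428] 264
```

View pics/t7.png

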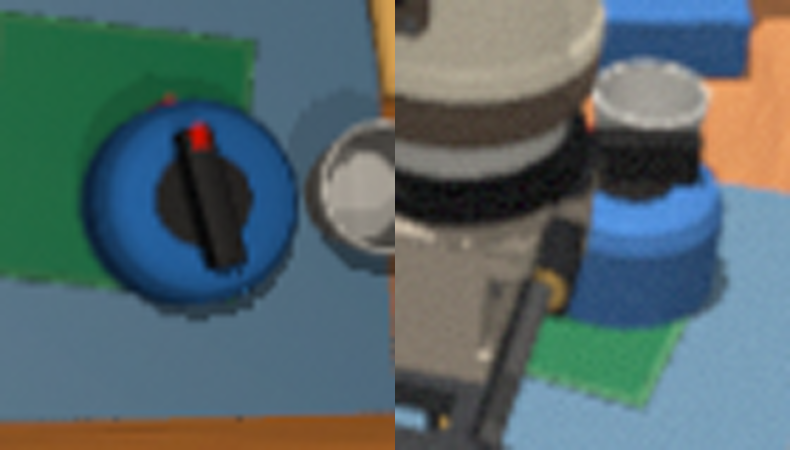

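The left half shows the cap upright, overhanging the mat's corner, with its centre at about (195,200) and close to the cup at (355,195). The arm blocks the side view, so I'll move it back to its start pose and measure again.

Run:
```python
from fresh import *
bot.set_joints([-1.433,0.0,1.4,-0,1.74,-0.21])
T,S=cam("top"),cam("side"); st("end")
m=capmeas(T,S,(360,250),(329,153)); print(m)
a,e=tri(T,m["T"][0],S,m["S"][0]); r,e2=tri(T,m["T"][1],S,m["S"][1]); d=r-a
print("cap",a,e,r,e2,np.degrees(np.arctan2(d[1],d[0])),np.hypot(*d[:2]))
cv2.imwrite("pics/s8.png",cv2.resize(S["pixels"][125:205,285:375],(720,600),interpolation=cv2.INTER_CUBIC))
```

```text
end [ 0.1908 -0.4985  0.4028] [-0.5  0.4  0.4] 78.1 55.1
{'T': (array([361.10676157, 250.41992883]), array([359.90909091, 239.63636364]), 270, 11), 'S': (array([332.18257261, 152.94605809]), array([323.14285714, 147.71428571]), 234, 7)}
cap [ 0.42548397 -0.30885623  0.08706735] 0.00013209178234602784 [ 0.45619633 -0.3030876   0.10530934] 0.0004758061892024058 10.637790963800652 0.031249415525293475
```

View pics/s8.png

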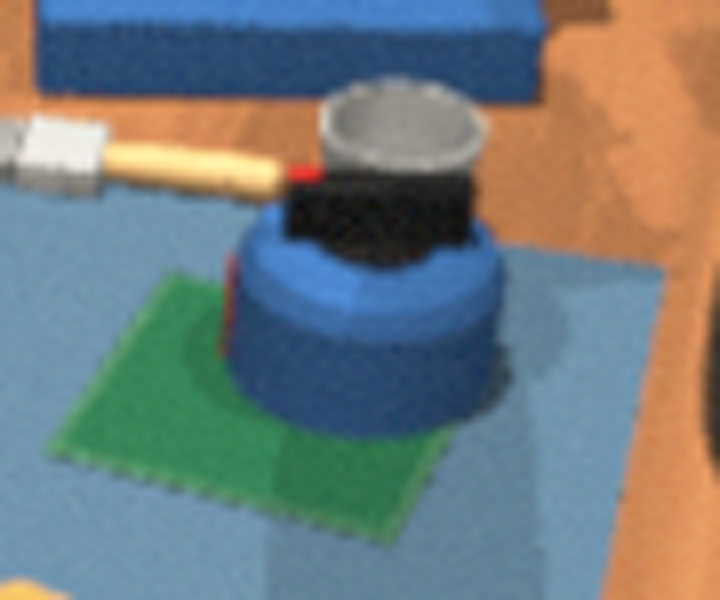

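The side crop shows the cap upright with its bar at (380,205), overhanging the mat's far corner. Its height matches the earlier stand on the mat. I'll correct with the offsets known from the first placing, regrasp it and bring it back.

Run:
```python
from fresh import *
c=[.4253,-.3118]; x,y0=.4987,.0081
bot.set_gripper(.5,20)
bot.goto([*c,.25],rv(13.4)); bot.line_to([*c,.12],max_speed=.2); bot.line_to([*c,.0795],max_speed=.05); st("down")
bot.set_gripper(0,20); st("grip"); bot.set_gripper(0,55); st("grip55")
print(np.round(bot.current_ft_torque(),2))
bot.line_to([*c,.12],max_speed=.1); st("lift"); bot.line_to([*c,.26],max_speed=.2)
bot.line_to([x,y0,.26],rv(11.7),max_speed=.2); bot.line_to([x,y0,.165],max_speed=.12); st("above")
for z in(.158,.153,.149,.146,.143):
    bot.line_to([x,y0,z],max_speed=.03); st(z)
    if bot.current_contact_force()[2]>6: break
```

```text
down [ 0.4255 -0.312   0.0798] [ 0.1  0.7 -0.1] 46.0 58.7
grip [ 0.4254 -0.3119  0.0797] [-0.2  0.3  0. ] 18.3 59.3
grip55 [ 0.4254 -0.3119  0.0797] [ 0.2 -0.4  1.6] 17.5 59.5
[ 0.09  0.04 -0.  ]
lift [ 0.425  -0.3115  0.1195] [ 0.1  0.2 -2.9] 17.7 60.0
above [0.4994 0.0079 0.1659] [-0.3  0.3 -2.9] 17.2 63.6
0.158 [0.4986 0.0081 0.1579] [ 0.4  0.6 -2.5] 17.4 64.0
0.153 [0.4984 0.0082 0.1526] [-0.2  0.6 -2.8] 17.8 64.3
0.149 [0.4986 0.0081 0.1489] [-0.4 -1.1 -2.9] 17.6 64.6
0.146 [0.4984 0.0079 0.1457] [-0.8 -1.4 -2.4] 17.9 64.9
0.143 [0.4982 0.008  0.1424] [-0.9 -2.  -4.4] 17.7 65.1
```

Run:
```python
from fresh import *
x,y0=.4987,.0081
for z in(.138,.134,.130,.1275,.1258):
    bot.line_to([x,y0,z],rv(11.7),max_speed=.04); st(z)
    if bot.current_contact_force()[2]>30: break
if bot.current_ee_pos()[2]<.1295:
    for y in(3,-6,-14,-22,-30,-38,-46):
        bot.line_to([x,y0,.1258],rv(y),max_speed=.05); st(y); t=bot.current_ft_torque()[2]; print(round(t,2))
        if abs(t)>2.5: break
    else:
        for z in (.130,.134,.1375): bot.line_to([x,y0,z],max_speed=.04); st(z)
```

```text
0.138 [0.4984 0.0077 0.138 ] [-4.1 -3.   0.1] 17.5 65.4
0.134 [0.4985 0.0076 0.1346] [-6.  -3.2  3.9] 17.3 65.6
0.13 [0.4987 0.0076 0.1311] [-7.5 -2.6  6.9] 18.0 65.9
0.1275 [0.4988 0.0076 0.1293] [-8.9 -2.7 12.1] 17.4 66.1
0.1258 [0.4988 0.0076 0.128 ] [-9.3 -2.7 13.7] 17.4 66.4
3 [0.4988 0.007  0.128 ] [-9.9 -5.  13.4] 17.3 66.7
0.01
-6 [0.499  0.0071 0.1281] [-8.9 -4.1 13.8] 18.0 67.0
0.11
-14 [0.4989 0.0074 0.128 ] [-9.2 -3.6 12.7] 17.6 67.3
0.01
-22 [0.4991 0.0074 0.1281] [-9.3 -2.9 14.3] 17.8 67.6
0.15
-30 [0.499  0.0075 0.128 ] [-8.4 -2.5 13.3] 17.4 67.9
0.06
-38 [0.4993 0.0075 0.1281] [-8.5 -2.7 12.4] 17.7 68.2
0.16
-46 [0.4992 0.0075 0.1281] [-7.7 -2.1 13.7] 17.8 68.5
0.07
0.13 [0.4992 0.0075 0.1321] [-7.2 -2.4 12.7] 17.6 68.7
0.134 [0.4992 0.0075 0.1357] [-5.3 -1.7  8.3] 17.4 69.0
0.1375 [0.4988 0.0076 0.1367] [ 1.9 -4.8 -8.7] 17.5 69.2
```

The cap holds against the upward pull, so it is locked. I'll release it, retreat and check.

Run:
```python
from fresh import *
x,y0=.4987,.0078
bot.line_to([x,y0,.1368],max_speed=.02); st("r")
bot.set_gripper(.5); st("open"); bot.line_to([x,y0,.26],max_speed=.15)
bot.set_joints([-1.433,0.0,1.4,-0,1.74,-0.21]); bot.hold(.5)
T,S=cam("top"),cam("side"); st("end")
m=capmeas(T,S,(255,226),(288,197))
a,e=tri(T,m["T"][0],S,m["S"][0]); print("cap",a,e)
cv2.imwrite("pics/t9.png",np.hstack([cv2.resize(c["pixels"][y:y+H,x:x+W],(395,450),interpolation=cv2.INTER_CUBIC) for c,x,y,W,H in((T,140,130,250,150),(S,220,110,140,240))]))
```

```text
r [0.4988 0.0076 0.1367] [ 1.1 -3.9 -4.6] 17.4 69.5
open [0.4988 0.0079 0.1369] [-0.6  0.3 -0.2] 45.9 70.0
end [ 0.1902 -0.4988  0.4028] [-0.3 -0.9  0.6] 46.4 73.8
cap [0.50045911 0.00765022 0.14219122] 0.0023024484972686858
```

View pics/t9.png

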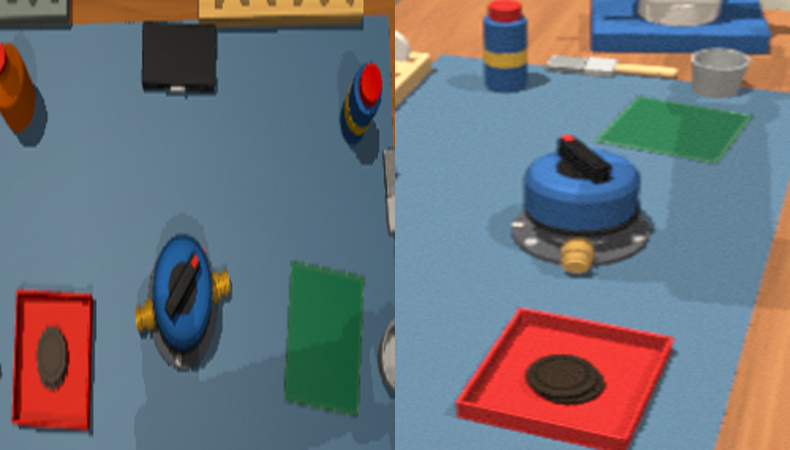

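The cap is level and locked on the filter at (182,292), both spent discs are in the tray, and the bystanders are where they were. I'll hand the job in.

```bash
python3 -c "
from workcell import bot
print(bot.job_done())"
```

```text
the job is handed in; nothing more can be done
None
```

I handed the job in at about 74 s; no verdict came back. The cap is locked over the two fresh discs, both spent discs are in the scrap tray, and nothing else on the bench looked moved in the last pictures.

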